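# Load a paper roll on its sprung spindle into the studio roll stand

## Robot

A 6-joint arm with a two-finger parallel gripper is mounted at the origin on the work surface. World frame = base frame: x ahead of the robot, y to its left, z up, the work surface at z = 0. Lengths are in m, angles in rad, forces in N, time in s.
With the tool pointing down it reaches from about 0.225 to 0.875 m from the base axis. Payload 3.4 kg.
Tool frame: the origin (TCP) lies midway between the tips of the shut fingers; the grasp point (between the pads) lies 19 mm behind it (manip.grip_point_offset is the distance from the TCP to the grasp point, in m); z points along the fingers, y is the line along which they close (so a half turn about z gives the same grasp; the last joint's range is limited). The gripper opens to 85 mm and grips with 20 to 120 N. Pads are 22 mm wide; open, the fingers measure 114 mm over their backs; the gripper's body (76 mm by 85 mm) begins 54 mm behind the grasp point. The pads swing forward as they close: fully open they stand 13 mm farther back than shut.
Start: joints at [-0.121, 0.276, 1.505, -0, 1.361, -0.121], TCP at [0.575, -0, 0.202] pointing down, gripper open.
Joint ranges: [-2.89, 2.89], [-0.75, 2.08], [0.22, 2.7], [-1.18, 4.32], [0.11, 2.71], [-2.7, 2.7]. Speed limits (rad/s): [2.57, 2.57, 3.14, 3.14, 3.14, 3.14].

## Interface

Orientations are given as a unit quaternion [w, x, y, z].
In Python, from rig import manip gives the robot as it stands.
- The arm moves only by the shell command python3 -m handwheel 'ROWS' [FORCE]. ROWS is JSON, a list of rows, each an object with "translation": the shift along the tool's x, y, z in m, a list of three; "angular": the turn, a rotation vector about the tool's x, y, z in degrees, a list of three; "hand": the closure, from 0 (fully open) to 1 (shut). A call has 1 to 10 rows; each row shifts and turns the commanded pose from where the row before left it, along the tool's axes as they then stand; what a row does not reach is not made up. A row lasts 1/12 s, in which the tool goes at most 41.7 mm and 7.16 degrees, less where a joint would pass 70% of its speed; a pose out of reach is approached as far as the arm can. A call with a gripper value outside its range is refused whole. The fingers move at their own pace and stop on an object; FORCE is the grip in N (left out, the last holds). Time passes only in rows, so rows that do not move let the fingers close. It gives the time, the measured TCP pose, the force, the opening and the grip force at its end, in the units of the state.
- manip.get_state(): the state, without advancing time (a new reading comes with each control period).
- manip.get_image(name): name is "scene" or "side" or "wrist"; returns the picture (480x640x3 uint8, red, green, blue); there is no depth.
- manip.camera_info(name): a dict with "camera_matrix" (3x3 intrinsics, pixels), "eye" and "orientation" of the camera in the world; the wrist camera has in their place "tool_from_camera" (4x4, takes a point from camera to tool coordinates, whose origin is the TCP and whose axes are the flange's). Camera axes: x right, y down, z forward; pixel columns grow to the right and rows downward; lengths in m; the calibration is good to about 2 mm. A picture is of the moment at which its call begins: read the wrist's pose just before it. camera_info takes no time and is no camera call.
- manip.sign_off(): hands the job in; it is judged then, once.
The state is a dict: "clock": time; "qpos": joint angles; "qd": joint speeds; "effort": joint torques, N m; "position": TCP position; "ee_rot": TCP orientation; "contact_force": force on the tool from outside, world axes, zero at the start; "moment": the same for the moment, N m; "width": finger opening in m; "gripper_force": force on a finger pad.
Only numpy, scipy, OpenCV 4.12 (cv2) and the standard library are available. Lean on these libraries where they do the work, as an engineer would, in place of code of your own. Each camera call takes 0.05 s, during which the arm holds its last target. There are 200 camera calls.

## Task

Load the fresh roll of sketching paper into the roll stand: lift it off its wooden rest, squeeze its sprung spindle to get it in between the two cheeks, and release it so that both end pins sit fully home in the cheeks' recesses and the roll hangs straight. Be gentle: the spring needs up to 18 N, but pushing the spindle against either cheek with more than 22 N breaks the stand. Leave the other things on the table where they are.

Things in the scene. Friction and masses are not known exactly. Their poses are not given: they have to be found in the camera images.
- roll_mid (a point): Centre of the paper roll, a wound cylinder 46 mm in diameter, 84 mm wide, to be gripped across its middle. Its y axis is the axis of roll and spindle and points to the sprung end (x and z turn with the roll). At the start it lies level on the rest, axis 50 mm above the table. Weight with spindle about 0.23 kg (x 0.7 to 1.4).
- roll: The same roll with its spindle, same origin and axes: an aluminium tube 22 mm thick, 136 mm long, tight in the roll, with a 12 mm nylon pin with a round nose (6 mm radius) at each end. The tube is off centre by up to 13 mm either way along y, not measured: the fixed pin's tip lies 76 mm towards -y of the roll's centre, the sprung one's (free) 96 mm towards +y, each +-13 mm.
- spindle_axis (a point): Point midway between the two recesses of the stand, 90 mm up, axes as the stand's; y is the axis on which the roll must hang. The fixed pin stands 8 mm out of the tube. The sprung pin stands 28 mm out and goes in by at most 15 mm, then it is solid; its spring pushes with 2 N plus 1.1 N per mm. Seated in both recesses it is in by 4 mm; for the other pin just to pass its cheek's face, 12 mm.
- stand: Roll stand, two wooden cheeks on a black board, fixed; origin at the underside below the middle between the cheeks, x to the rear, y from right to left cheek. Base 190 x 130 x 12 mm (60 mm before to 70 behind the axis). Inner faces of the cheeks 150 mm apart. In front of the axis the tear bar and the cheeks' feet stay below 63 mm height; behind it a 12 mm round bar at 30 mm height.
- cheek_left: Left cheek (+y side of the stand), 15 mm thick; origin at the centre of its recess's mouth on the inner face, 90 mm above the table; axes as the stand's. Recess: blind round hole, 18 mm in diameter (mouth countersunk to 21), 10 mm deep, running to +y. The cheek reaches 14 mm before (-x) the recess's centre, 50 mm behind and 22 mm above it. Either pin fits either cheek.
- cheek_right: Right cheek (-y side), the mirror image of the left: origin at the centre of its recess's mouth on its inner face, 90 mm above the table, axes as the stand's; recess 18 mm in diameter, 10 mm deep, running outward (-y).
- rest: Wooden rest on which the roll lies, fixed; origin at its underside's centre, y along the roll. Base 110 x 100 x 12 mm and two notched boards 12 mm thick, 33 mm either side of the middle, 50 mm high; between them the roll's middle is free.
- jar_a: bystander: paint jar with yellow lid, 66 mm wide, 62 mm high; origin at its underside
- jar_b: bystander: paint jar with pink lid, 60 mm wide, 55 mm high; origin at its underside
- brush_pot: bystander: white pot with brushes, 76 mm wide, about 200 mm high with brushes; origin at its underside
- flat_brush: bystander: brush, 200 mm long, lying; origin at its underside's middle
- palette_knife: bystander: palette knife, 200 mm long, lying; origin at its underside's middle
- eraser: bystander: eraser, 45 x 22 x 14 mm; origin at its underside
- tape: bystander: roll of masking tape lying flat, 72 mm wide, 24 mm high; origin at its underside
Things that resemble listed ones, but are neither listed nor needed, are in the scene too. Of the things that look like the stand, the larger one is meant.

How it is judged:
By the outcome, as a careful person would: the job done as asked, in the order asked, and still so for the second after the job is handed in, with the robot touching nothing.
It also fails if it takes over 64 s, if anything falls off the work surface, if the arm or the gripper's body presses on something with over 40 N, if the wrist force passes 120 N, or if a joint passes its speed limit or range.

## Working session

There is one attempt and no reset: what is moved stays moved. The work goes in short steps, Python scripts to look and compute and a shell command to move; the robot and the scene stay as the last step left them, time stands still between calls to the robot, and variables do not carry over. Pictures are saved under pics/ and viewed, at most 10 in all, crops included, and the job is handed in when it is done.

```bash
ls; mkdir -p pics; python3 - <<'E'
from rig import manip
import cv2,numpy as np
for n in ("scene","side"):
    im=manip.get_image(n); cv2.imwrite(f"pics/{n}0.png",im[:,:,::-1]); 
    i=manip.camera_info(n); print(n,i)
print(manip.camera_info("wrist")); print(manip.get_state(), manip.grip_point_offset)
E
```

```text
pics
scene {'camera_matrix': array([[452.05142939,   0.        , 320.43682959],
       [  0.        , 452.05142939, 239.2237257 ],
       [  0.        ,   0.        ,   1.        ]]), 'eye': array([1.35259681, 0.17773633, 0.69452652]), 'orientation': array([-0.27620034,  0.58318404,  0.68706199, -0.33399935])}
side {'camera_matrix': array([[501.72011796,   0.        , 314.8445102 ],
       [  0.        , 501.72011796, 239.60213702],
       [  0.        ,   0.        ,   1.        ]]), 'eye': array([0.52171216, 0.63893495, 0.77449519]), 'orientation': array([ 0.02747471, -0.04726947,  0.93256394, -0.35684062])}
{'camera_matrix': array([[383.64824903,   0.        , 319.62256698],
       [  0.        , 383.64824903, 240.04019762],
       [  0.        ,   0.        ,   1.        ]]), 'tool_from_camera': array([[ 4.88112670e-04, -9.64747581e-01, -2.63176493e-01,
         6.51614357e-02],
       [ 9.99999873e-01,  5.03532787e-04,  8.85553866e-06,
         2.03169622e-04],
       [ 1.23974634e-04, -2.63176464e-01,  9.64747704e-01,
        -1.70235696e-01],
       [ 0.00000000e+00,  0.00000000e+00,  0.00000000e+00,
         1.00000000e+00]])}
{'clock': 0.1, 'qpos': array([-1.21034771e-01,  2.76548551e-01,  1.50596339e+00,  2.64776264e-05,
        1.36073179e+00, -1.21016642e-01]), 'qd': array([-0.00020885, -0.00013214, -0.0028959 , -0.00085944, -0.00052349,
        0.00088767]), 'effort': array([ 1.55745878e-03, -4.17697620e+01, -2.46405226e+01, -1.74112388e-04,
        5.80947395e-03,  2.85749664e-07]), 'position': array([5.74495127e-01, 4.62954125e-05, 2.01333879e-01]), 'ee_rot': array([-6.57928964e-04,  7.07114909e-01,  7.07098171e-01, -4.98804346e-04]), 'contact_force': array([0.45647172, 0.27175532, 0.00541882]), 'moment': array([ 0.043531  , -0.00980095, -0.00547536]), 'gripper_force': 0.0, 'width': 0.08531879702562939} 0.0187
```

View pics/scene0.png

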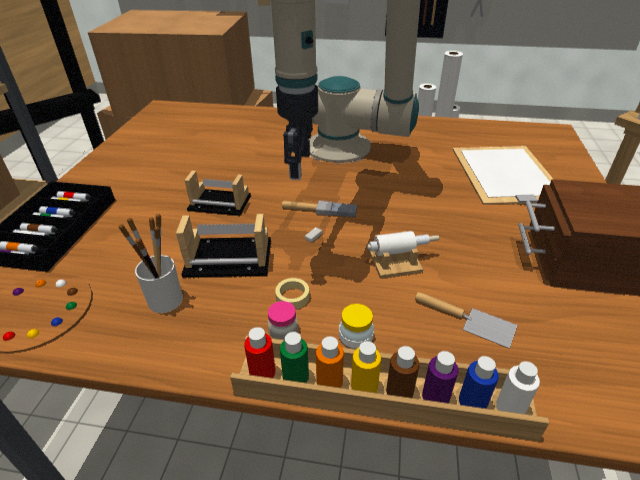

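View pics/side0.png

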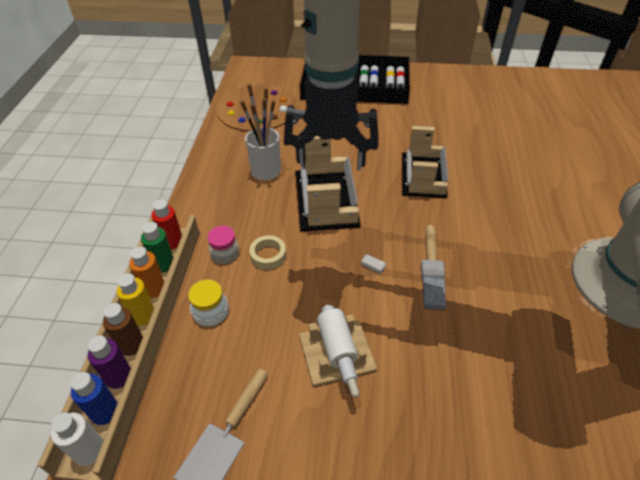

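The scene picture shows two stand-like things: a large one at (226,245) and a small one at (218,193). In the side view they are at (327,190) and (425,165). The larger one at (226,245) is the one meant. The roll on its rest is at (400,248), and its long sprung pin points right (+y). The stand's round bar faces the camera, so its rear is roughly world +x. An enlarged crop should confirm this.

```bash
python3 - <<'E'
import cv2,numpy as np
a=cv2.imread("pics/scene0.png");b=cv2.imread("pics/side0.png")
def c(im,x,y,w,h,W,H): return cv2.resize(im[y:y+h,x:x+w],(W,H),interpolation=cv2.INTER_CUBIC)
top=np.hstack([c(a,170,165,112,84+28,400,400)[:300] if 0 else c(a,172,206,108,81,400,300),c(b,285,130,80,105,400,300) if 0 else c(b,270,130,140,105,400,300)])
bot=np.hstack([c(a,360,220,88,66,400,300),c(b,285,295,120,90+20-20,400,300)])
cv2.imwrite("pics/crop1.png",np.vstack([top,bot]))
E
```

```text
(no output)
```

View pics/crop1.png

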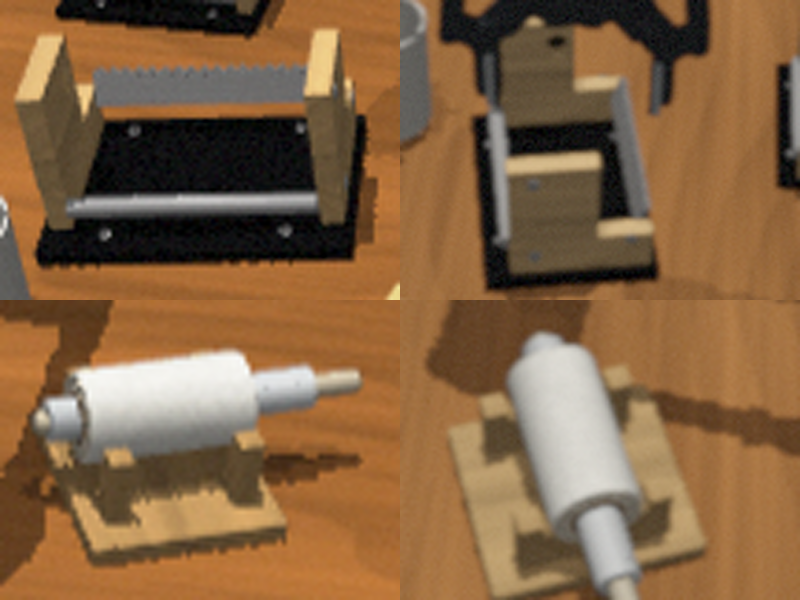

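The crop confirms it: the large stand has its tear bar on the robot's side and its round bar on the camera's side. The cheek tops sit at crop corners (42,36)…(15,100) and (315,33)…(305,95). The roll's fixed tip is at crop (35,420) and its sprung tip at (360,380).

```bash
cat > h.py <<'E'
import numpy as np
from scipy.spatial.transform import Rotation as R
from rig import manip
def rot(q): return R.from_quat(np.r_[q[1:],q[0]])
def cast(n,px,z,st=None):
    i=manip.camera_info(n); K=i["camera_matrix"]
    d=np.linalg.solve(K,np.c_[np.atleast_2d(px),np.ones(len(np.atleast_2d(px)))].T).T
    if n=="wrist":
        T=i["tool_from_camera"]; r=rot(st["ee_rot"]); d=r.apply(d@T[:3,:3].T); e=st["position"]+r.apply(T[:3,3])
    else: d=rot(i["orientation"]).apply(d); e=i["eye"]
    return e+d*((z-e[2])/d[:,2])[:,None]
E
python3 - <<'E'
from h import *
np.set_printoptions(precision=4,suppress=True)
f=lambda c,s,o:np.array(c)/s+np.array(o)
q=cast("scene",f([(42,36),(68,31),(45,92),(15,100),(315,33),(340,30),(335,90),(305,95)],400/108,(172,206)),.112); print(q)
print(cast("scene",f([(35,120),(360,80)],400/88,(360,220)),.05))
# side crop: cheek tops
print("side left top",cast("side",f([(505,158),(600,153),(598,172),(508,178)]-np.array([400,0]),400/140,(270,130)),.112))
print("side roll fixed tip",cast("side",f([(543,335)]-np.array([400,300]),400/120,(285,295)),.05))
print("side sprung tip",cast("side",[(354,397)],.05))
# side roll end-circle mids
E
```

```text
[[ 0.5997 -0.2645  0.112 ]
 [ 0.5924 -0.251   0.112 ]
 [ 0.6517 -0.2406  0.112 ]
 [ 0.6614 -0.2546  0.112 ]
 [ 0.5716 -0.1033  0.112 ]
 [ 0.5663 -0.0893  0.112 ]
 [ 0.6241 -0.0765  0.112 ]
 [ 0.6313 -0.0922  0.112 ]]
[[0.5676 0.1452 0.05  ]
 [0.5107 0.3036 0.05  ]]
side left top [[ 0.6287 -0.0928  0.112 ]
 [ 0.564  -0.1037  0.112 ]
 [ 0.5639 -0.0843  0.112 ]
 [ 0.6243 -0.0729  0.112 ]]
side roll fixed tip [[0.5653 0.144  0.05  ]]
side sprung tip [[0.511  0.3059 0.05  ]]
```

```bash
python3 -m handwheel '[{"translation":[0.035,-0.006,0],"angular":[0,0,0],"hand":0},{"translation":[0.035,-0.006,0],"angular":[0,0,0],"hand":0},{"translation":[0.035,-0.006,0],"angular":[0,0,0],"hand":0},{"translation":[0.035,-0.006,0],"angular":[0,0,0],"hand":0},{"translation":[0.035,-0.006,0],"angular":[0,0,0],"hand":0},{"translation":[0.035,-0.005,0],"angular":[0,0,0],"hand":0},{"translation":[0,0,0],"angular":[0,0,-6.6],"hand":0},{"translation":[0,0,0],"angular":[0,0,-6.6],"hand":0},{"translation":[0,0,0],"angular":[0,0,-6.6],"hand":0},{"translation":[0,0,0],"angular":[0,0,0],"hand":0}]'
python3 - <<'E'
from h import *
import cv2
s=manip.get_state(); im=manip.get_image("wrist"); cv2.imwrite("pics/w1.png",im[:,:,::-1]); np.savez("w1.npz",position=s["position"],ee_rot=s["ee_rot"])
E
```

```text
clock: 0.93
position: [0.5395, 0.2104, 0.2016]
ee_rot: [-0.0, 0.574, 0.819, -0.0]
contact_force: [-0.2, -0.4, 0.6]
width: 0.0858
gripper_force: 0.0
```

View pics/w1.png

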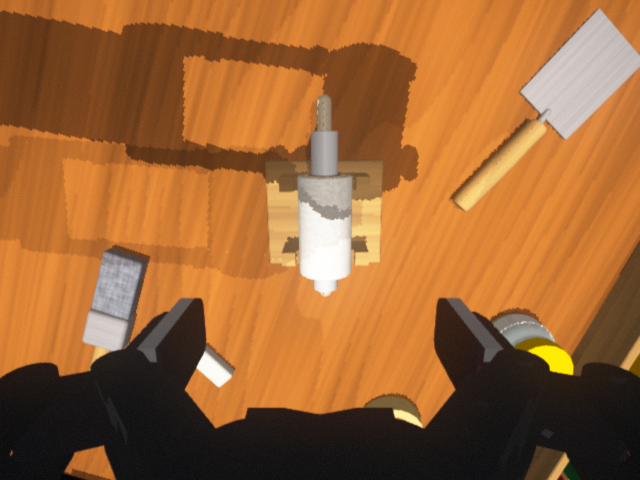

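The wrist view shows the roll upright in the picture. Its paper corners are about (300,178), (352,178), (301,275) and (351,275), the sprung tip is at (324,96), and the fixed tip is at (325,295).

```bash
python3 - <<'E'
from h import *
np.set_printoptions(precision=4,suppress=True)
s=np.load("w1.npz")
q=cast("wrist",[(300,178),(352,178),(301,275),(351,275),(324,96),(325,295)],.05,s); print(q)
a=(q[0]+q[1])/2;b=(q[2]+q[3])/2; print("mid",(a+b)/2,"len",np.linalg.norm(a-b),"psi",np.degrees(np.arctan2(-(q[4]-q[5])[0],(q[4]-q[5])[1])))
r=rot(s["ee_rot"]); print(r.as_matrix()); print("mid in tool",r.inv().apply((a+b)/2-s["position"]),r.inv().apply(q[4]-s["position"]),r.inv().apply(q[5]-s["position"]))
E
```

```text
[[0.5132 0.2337 0.05  ]
 [0.5538 0.2485 0.05  ]
 [0.5423 0.1529 0.05  ]
 [0.5841 0.1682 0.05  ]
 [0.5098 0.3008 0.05  ]
 [0.569  0.1422 0.05  ]]
mid [0.5483 0.2008 0.05  ] len 0.08584655688740507 psi 20.46313144185385
[[-0.3413  0.9399 -0.001 ]
 [ 0.9399  0.3413 -0.0004]
 [ 0.     -0.0011 -1.    ]]
mid in tool [-0.012   0.0052  0.1515] [0.0952 0.0031 0.1516] [-0.0741  0.0046  0.1515]
```

```bash
python3 - <<'E'
from h import *
s=np.load("w1.npz"); r=rot(s["ee_rot"])
print(r.inv().apply(cast("wrist",[(267,162),(383,162),(268,265),(380,263)],.012,s)-s["position"]).mean(0))
E
python3 -m handwheel '[{"translation":[-0.012,0.005,0],"angular":[0,0,0],"hand":0},{"translation":[0,0,0.035],"angular":[0,0,0],"hand":0},{"translation":[0,0,0.035],"angular":[0,0,0],"hand":0},{"translation":[0,0,0.035],"angular":[0,0,0],"hand":0},{"translation":[0,0,0.035],"angular":[0,0,0],"hand":0},{"translation":[0,0,0.02],"angular":[0,0,0],"hand":0},{"translation":[0,0,0.013],"angular":[0,0,0],"hand":0},{"translation":[0,0,0],"angular":[0,0,0],"hand":0}]'
```

```text
[-0.00797106  0.00426118  0.18954978]
clock: 1.65
position: [0.5469, 0.1986, 0.0256]
ee_rot: [-0.002, 0.576, 0.817, -0.003]
contact_force: [-0.9, -0.3, 0.6]
width: 0.0855
gripper_force: 0.0
```

```bash
python3 -m handwheel '[{"translation":[0,0,0],"angular":[0,0,0],"hand":0.3},{"translation":[0,0,0],"angular":[0,0,0],"hand":0.5},{"translation":[0,0,0],"angular":[0,0,0],"hand":1},{"translation":[0,0,0],"angular":[0,0,0],"hand":1},{"translation":[0,0,0],"angular":[0,0,0],"hand":1},{"translation":[0,0,0],"angular":[0,0,0],"hand":1},{"translation":[0,0,0],"angular":[0,0,0],"hand":1},{"translation":[0,0,0],"angular":[0,0,0],"hand":1}]' 90
```

```text
clock: 2.32
position: [0.5479, 0.1996, 0.0315]
ee_rot: [0.0, 0.575, 0.818, -0.001]
contact_force: [-3.7, -2.1, 9.3]
width: 0.0351
gripper_force: 87.4
```

```bash
python3 -m handwheel '[{"translation":[0,0,-0.015],"angular":[0,0,0],"hand":1},{"translation":[0,0,-0.025],"angular":[0,0,0],"hand":1},{"translation":[0,0,-0.035],"angular":[0,0,0],"hand":1},{"translation":[0,0,-0.035],"angular":[0,0,0],"hand":1},{"translation":[0,0,-0.035],"angular":[0,0,0],"hand":1},{"translation":[0,0,0],"angular":[0,0,0],"hand":1},{"translation":[0,0,0],"angular":[0,0,0],"hand":1}]'
python3 - <<'E'
from h import *
import cv2
s=manip.get_state(); print(s["position"],s["ee_rot"],s["contact_force"],s["moment"])
for n in("wrist","side","scene"):
    im=manip.get_image(n); cv2.imwrite(f"pics/{n}2.png",im[:,:,::-1])
np.savez("w2.npz",position=s["position"],ee_rot=s["ee_rot"])
a=cv2.imread("pics/wrist2.png");b=cv2.imread("pics/scene2.png");c=cv2.imread("pics/side2.png")
f=lambda im,x,y,w,h:cv2.resize(im[y:y+h,x:x+w],(400,300),interpolation=cv2.INTER_CUBIC)
cv2.imwrite("pics/c2.png",np.vstack([np.hstack([f(a,120,40,400,300),f(b,340,150,120,90)]),np.hstack([f(c,260,260,160,120),f(b,172,206,108,81)])]))
E
```

```text
clock: 2.9
position: [0.5503, 0.2008, 0.177]
ee_rot: [0.002, 0.575, 0.818, 0.002]
contact_force: [-0.6, -0.3, -2.7]
width: 0.0348
gripper_force: 88.0
[0.55027046 0.20076736 0.17704357] [0.00216316 0.57499366 0.81815169 0.00232872] [-0.61854985 -0.27454108 -2.72841306] [-0.09018762 -0.01747218 -0.01055855]
```

View pics/c2.png

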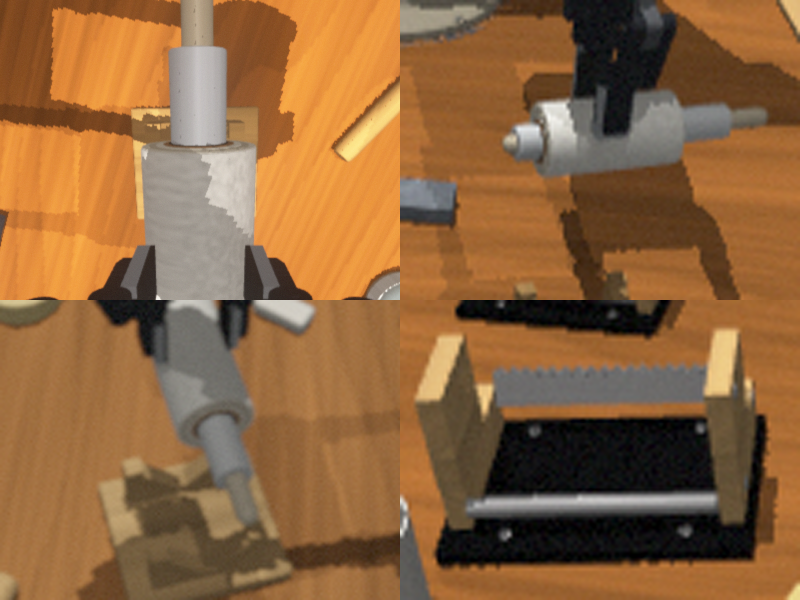

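The picture shows the pads closed to 35 mm on a 46 mm roll, so they hold it above its axis. I'll check the fingertip height before regripping.

```bash
python3 - <<'E'
from h import *
np.set_printoptions(precision=4,suppress=True)
s=np.load("w2.npz"); r=rot(s["ee_rot"])
f=lambda c:np.array(c)/np.array(400/120)+np.array((340,150))
for z in(.13,.14,.15,.16,.17,.18,.19):
    q=cast("scene",[f((217,137)),f((108,143)),f((365,117))],z); t=r.inv().apply(q-s["position"]); print(z,t.round(4).tolist())
E
```

```text
0.13 [[0.0483, -0.0871, 0.0465], [-0.0274, -0.0942, 0.0465], [0.1582, -0.092, 0.0463]]
0.14 [[0.0422, -0.0723, 0.0366], [-0.0321, -0.0792, 0.0366], [0.1502, -0.0771, 0.0364]]
0.15 [[0.0362, -0.0574, 0.0267], [-0.0368, -0.0642, 0.0267], [0.1422, -0.0622, 0.0265]]
0.16 [[0.0301, -0.0426, 0.0167], [-0.0415, -0.0493, 0.0168], [0.1342, -0.0473, 0.0166]]
0.17 [[0.0241, -0.0278, 0.0068], [-0.0463, -0.0343, 0.0069], [0.1262, -0.0323, 0.0067]]
0.18 [[0.018, -0.0129, -0.0031], [-0.051, -0.0194, -0.003], [0.1182, -0.0174, -0.0032]]
0.19 [[0.0119, 0.0019, -0.013], [-0.0557, -0.0044, -0.0129], [0.1102, -0.0025, -0.0131]]
```

Ray geometry puts the fingertips about 12 mm above the axis, so the grip is too high. I'll set the roll back on the rest and regrip lower.

```bash
python3 -m handwheel '[{"translation":[0,0,0.035],"angular":[0,0,0],"hand":1},{"translation":[0,0,0.035],"angular":[0,0,0],"hand":1},{"translation":[0,0,0.035],"angular":[0,0,0],"hand":1},{"translation":[0,0,0.025],"angular":[0,0,0],"hand":1},{"translation":[0,0,0.01],"angular":[0,0,0],"hand":1},{"translation":[0,0,0],"angular":[0,0,0],"hand":1},{"translation":[0,0,0],"angular":[0,0,0],"hand":1}]'
python3 -m handwheel '[{"translation":[0,0,0.003],"angular":[0,0,0],"hand":0.5},{"translation":[0,0,0],"angular":[0,0,0],"hand":0},{"translation":[0,0,0],"angular":[0,0,0],"hand":0},{"translation":[0,0,0],"angular":[0,0,0],"hand":0},{"translation":[0,0,0],"angular":[0,0,0],"hand":0},{"translation":[0,0,0.008],"angular":[0,0,0],"hand":0},{"translation":[0,0,0.0],"angular":[0,0,0],"hand":0},{"translation":[0,0,0],"angular":[0,0,0],"hand":0}]'
```

```text
clock: 3.63
position: [0.5476, 0.2001, 0.0324]
ee_rot: [-0.001, 0.575, 0.818, -0.001]
contact_force: [-0.5, 0.1, -3.1]
width: 0.0348
gripper_force: 88.2
clock: 4.3
position: [0.5482, 0.2002, 0.0225]
ee_rot: [-0.0, 0.575, 0.818, -0.0]
contact_force: [0.1, 0.4, 1.1]
width: 0.085
gripper_force: 0.0
```

```bash
python3 -m handwheel '[{"translation":[0,0,0.006],"angular":[0,0,0],"hand":0},{"translation":[0,0,0],"angular":[0,0,0],"hand":0.2},{"translation":[0,0,0],"angular":[0,0,0],"hand":0.35},{"translation":[0,0,0],"angular":[0,0,0],"hand":0.5},{"translation":[0,0,0],"angular":[0,0,0],"hand":0.5},{"translation":[0,0,0],"angular":[0,0,0],"hand":0.5},{"translation":[0,0,0],"angular":[0,0,0],"hand":0.5}]' 20
```

```text
clock: 4.88
position: [0.5477, 0.2, 0.0173]
ee_rot: [-0.001, 0.575, 0.818, -0.001]
contact_force: [-3.6, -1.4, 4.0]
width: 0.0452
gripper_force: 20.9
```

```bash
python3 -m handwheel '[{"translation":[0,0,0],"angular":[0,0,0],"hand":1},{"translation":[0,0,0],"angular":[0,0,0],"hand":1},{"translation":[0,0,0],"angular":[0,0,0],"hand":1},{"translation":[0,0,0],"angular":[0,0,0],"hand":1}]' 80
```

```text
clock: 5.22
position: [0.5477, 0.2, 0.0178]
ee_rot: [-0.0, 0.575, 0.818, -0.001]
contact_force: [-4.2, -2.1, 7.3]
width: 0.0433
gripper_force: 80.6
```

```bash
python3 -m handwheel '[{"translation":[0,0,0],"angular":[0,0,0],"hand":0.2},{"translation":[0,0,0],"angular":[0,0,0],"hand":0.2},{"translation":[0,0,0],"angular":[0,0,0],"hand":0.2},{"translation":[0,0,0.007],"angular":[0,0,0],"hand":0.2},{"translation":[0,0,0],"angular":[0,0,0],"hand":0.2},{"translation":[0,0,0],"angular":[0,0,0],"hand":1},{"translation":[0,0,0],"angular":[0,0,0],"hand":1},{"translation":[0,0,0],"angular":[0,0,0],"hand":1},{"translation":[0,0,0],"angular":[0,0,0],"hand":1},{"translation":[0,0,0],"angular":[0,0,0],"hand":1}]' 90
```

```text
clock: 6.05
position: [0.5477, 0.2, 0.0104]
ee_rot: [-0.001, 0.575, 0.818, -0.001]
contact_force: [-2.5, -1.8, 4.9]
width: 0.0438
gripper_force: 91.7
```

```bash
python3 -m handwheel '[{"translation":[0,0,-0.015],"angular":[0,0,0],"hand":1},{"translation":[0,0,-0.025],"angular":[0,0,0],"hand":1},{"translation":[0,0,-0.035],"angular":[0,0,0],"hand":1},{"translation":[0,0,-0.035],"angular":[0,0,0],"hand":1},{"translation":[0,0,-0.035],"angular":[0,0,0],"hand":1},{"translation":[0,0,0],"angular":[0,0,0],"hand":1},{"translation":[0,0,0],"angular":[0,0,0],"hand":1}]'
python3 - <<'E'
from h import *
import cv2
s=manip.get_state(); print(s["position"],s["ee_rot"],s["contact_force"],s["moment"])
for n in("wrist","side","scene"):
    im=manip.get_image(n); cv2.imwrite(f"pics/{n}3.png",im[:,:,::-1])
np.savez("w3.npz",position=s["position"],ee_rot=s["ee_rot"])
a=cv2.imread("pics/wrist3.png");b=cv2.imread("pics/scene3.png");c=cv2.imread("pics/side3.png")
f=lambda im,x,y,w,h:cv2.resize(im[y:y+h,x:x+w],(400,300),interpolation=cv2.INTER_CUBIC)
cv2.imwrite("pics/c3.png",np.vstack([np.hstack([f(a,120,0,400,300),f(b,350,150,120,90)]),np.hstack([f(c,260,240,160,120),f(a,0,0,640,480)])]))
E
```

```text
clock: 6.63
position: [0.5506, 0.2009, 0.157]
ee_rot: [0.002, 0.575, 0.818, 0.002]
contact_force: [-1.2, -0.0, -3.7]
width: 0.0439
gripper_force: 92.7
[0.55057485 0.20090122 0.15697074] [0.00184342 0.57504295 0.8181183  0.00215591] [-1.19373084 -0.04958909 -3.6522293 ] [-0.04045217  0.03774337  0.01951684]
```

View pics/c3.png

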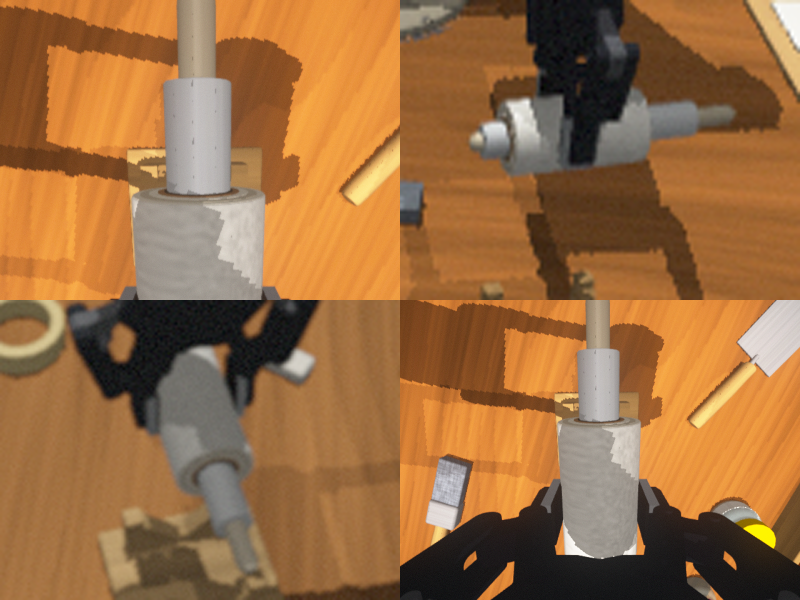

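```bash
cat >> h.py <<'E'
def ray(n,px):
    a,b=cast(n,px,0.)[0],cast(n,px,.3)[0]; return a,(b-a)/np.linalg.norm(b-a)
def tri(n1,p1,n2,p2):
    a,u=ray(n1,p1);b,v=ray(n2,p2); A=np.c_[u,-v]; t=np.linalg.lstsq(A,b-a,rcond=None)[0]
    p,q=a+u*t[0],b+v*t[1]; return (p+q)/2,np.linalg.norm(p-q)
def at_tooly0(n,px,s):
    r=rot(s["ee_rot"]); a,u=ray(n,px); a=r.inv().apply(a-s["position"]);u=r.inv().apply(u); return a-u*a[1]/u[1]
E
python3 - <<'E'
from h import *
np.set_printoptions(precision=4,suppress=True)
s=np.load("w3.npz"); r=rot(s["ee_rot"])
p,e=tri("scene",(450.5,183.9),"side",(363.2,348)); print("sprung",p,r.inv().apply(p-s["position"]),e)
print("fixed",at_tooly0("scene",(371.3,192),s),"sprung",at_tooly0("scene",(450.5,183.9),s))
w=[(120+132,195),(120+264,195)]; 
# stand: fit all corner estimates at z=.112, left/right cheeks (scene2 crops agree)
E
```

```text
sprung [0.5056 0.3044 0.1914] [ 0.1126 -0.0071 -0.0345] 0.0034169004492829794
fixed [-0.0596  0.     -0.0385] sprung [ 0.1104  0.     -0.0376]
```

The picture shows a good grip now, with the fingertips reaching past the axis. The roll is level, its axis is 38 mm behind the TCP, the fixed tip is at tool x −60 mm and the sprung tip at +111 mm. Next I'll move to a staging point in front of the large stand and look down at it.

```bash
python3 -m handwheel '[{"translation":[0,0,-0.03],"angular":[0,0,5.2],"hand":1},{"translation":[0,0,-0.025],"angular":[0,0,5.2],"hand":1},{"translation":[-0.02,-0.006,0],"angular":[0,0,0],"hand":1},{"translation":[-0.038,-0.0115,0],"angular":[0,0,0],"hand":1},{"translation":[-0.038,-0.0115,0],"angular":[0,0,0],"hand":1},{"translation":[-0.038,-0.0115,0],"angular":[0,0,0],"hand":1},{"translation":[-0.038,-0.0115,0],"angular":[0,0,0],"hand":1},{"translation":[-0.038,-0.0115,0],"angular":[0,0,0],"hand":1},{"translation":[-0.038,-0.0115,0],"angular":[0,0,0],"hand":1},{"translation":[-0.038,-0.0115,0],"angular":[0,0,0],"hand":1}]'
python3 -m handwheel '[{"translation":[-0.038,-0.0115,0],"angular":[0,0,0],"hand":1},{"translation":[-0.038,-0.0115,0],"angular":[0,0,0],"hand":1},{"translation":[-0.015,-0.005,0],"angular":[0,0,0],"hand":1},{"translation":[0,0,0],"angular":[0,0,0],"hand":1},{"translation":[0,0,0],"angular":[0,0,0],"hand":1}]'
python3 - <<'E'
from h import *
import cv2
s=manip.get_state(); print(s["position"],s["ee_rot"],s["contact_force"])
im=manip.get_image("wrist"); cv2.imwrite("pics/w4.png",im[:,:,::-1])
np.savez("w4.npz",position=s["position"],ee_rot=s["ee_rot"])
E
```

```text
clock: 7.62
position: [0.5085, -0.0972, 0.2078]
ee_rot: [-0.002, 0.647, 0.763, -0.001]
contact_force: [1.2, 0.2, -4.2]
width: 0.0436
gripper_force: 93.1
clock: 8.03
position: [0.4963, -0.1905, 0.2079]
ee_rot: [-0.002, 0.648, 0.762, -0.0]
contact_force: [-0.0, 0.9, -3.3]
width: 0.0439
gripper_force: 93.1
[ 0.49627405 -0.19048701  0.20786233] [-2.26954728e-03  6.47796172e-01  7.61810321e-01 -6.74674568e-05] [-0.04839279  0.87448409 -3.32292553]
```

View pics/w4.png

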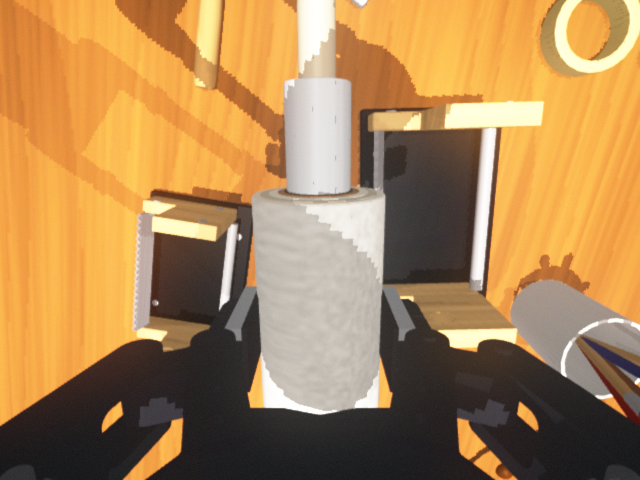

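The picture shows the large stand at right. The left cheek's top is (447–543, 101–127) and the right cheek's top is (435–517, 327–346). The small stand is at left. I'll get the cheek top edges from a colour mask.

```bash
python3 - <<'E'
from h import *
import cv2
np.set_printoptions(precision=4,suppress=True)
im=cv2.imread("pics/w4.png"); s=np.load("w4.npz"); r=rot(s["ee_rot"])
for p in[(500,114),(480,336),(420,120),(455,305)]: print(p,im[p[1],p[0]])
m=((im[...,2]>225)&(im[...,1]>185)&(im[...,0]>90)).astype(np.uint8)
n,l,st,c=cv2.connectedComponentsWithStats(m)
for i in range(1,n):
    if st[i,4]>400 and st[i,0]>380: print(st[i])
for name,seed,inner in(("L",(500,114),1),("R",(480,336),-1)):
    k=l[seed[1],seed[0]]; 
    cols=np.arange(455,535,4) if name=="L" else np.arange(448,508,4)
    E=[]
    for u in cols:
        v=np.where(l[:,u]==k)[0]; E.append((u,(v.max()+.5) if inner>0 else v.min()-.5, (v.min()-.5) if inner>0 else v.max()+.5))
    E=np.array(E); 
    for j,nm in((1,"inner"),(2,"outer")):
        w=cast("wrist",E[:,[0,j]],.112,s); p=np.polyfit(w[:,0],w[:,1],1); print(name,nm,"yaw",np.degrees(np.arctan(p[0])),"y at x=.6",np.polyval(p,.6),"res",np.std(w[:,1]-np.polyval(p,w[:,0])))
    ys,xs=np.where(l==k); rr=[xs[ys==y].max()+.5 for y in np.unique(ys)]; ll=[xs[ys==y].min()-.5 for y in np.unique(ys)]; yy=np.unique(ys)
    print(name,"rear",cast("wrist",[(np.median(rr),yy.mean())],.112,s),"front",cast("wrist",[(np.median(ll),yy.mean())],.112,s),np.median(ll))
E
```

```text
(500, 114) [221 254 255]
(480, 336) [215 254 255]
(420, 120) [144 220 249]
(455, 305) [ 80 124 158]
[ 554    0   86   73 2216]
[ 444  100  101  185 4137]
[ 439  328   78   21 1045]
L inner yaw -39.04779855028214 y at x=.6 -0.11930157496181393 res 0.03611999169868052
L outer yaw 11.357641358085544 y at x=.6 -0.0851826811798936 res 0.0003234536162982925
L rear [[ 0.6079 -0.1443  0.112 ]] front [[ 0.5997 -0.1457  0.112 ]] 477.5
R inner yaw 10.34166789797718 y at x=.6 -0.25234673217279724 res 0.0002599348870911055
R outer yaw 17.496731295413625 y at x=.6 -0.26889867098618203 res 0.003254791586708403
R rear [[ 0.6594 -0.2501  0.112 ]] front [[ 0.6078 -0.2586  0.112 ]] 448.5
```

```bash
python3 - <<'E'
from h import *
import cv2
np.set_printoptions(precision=4,suppress=True)
im=cv2.imread("pics/w4.png"); s=np.load("w4.npz")
m=((im[...,2]>225)&(im[...,1]>185)&(im[...,0]>90)); m[132:300]=0
f={}
for name,cols,sl in(("Lin",range(455,476,3),slice(95,132)),("Lin2",range(500,536,3),slice(95,132)),("Rin",range(455,508,3),slice(320,352))):
    e=[]
    for u in cols:
        v=np.where(m[sl,u])[0]+sl.start; e.append((u,v.max()+.5 if name[0]=="L" else v.min()-.5))
    f.setdefault(name[:3],[]).extend(e)
for n,e in f.items():
    w=cast("wrist",e,.112,s); p=np.polyfit(w[:,0],w[:,1],1); print(n,np.degrees(np.arctan(p[0])),np.polyval(p,.6),np.std(w[:,1]-np.polyval(p,w[:,0])))
for n,rows in(("L",range(106,122,3)),("R",range(331,344,3))):
    rr=[(np.where(m[v])[0][np.where(m[v])[0]<550].max()+.5,v) for v in rows]; w=cast("wrist",rr,.112,s); print(n,"rear",w.mean(0))
    rr=[(np.where(m[v,430:])[0].min()+429.5,v) for v in rows]; w=cast("wrist",rr,.112,s); print(n,"front",w.mean(0),rr)
E
```

```text
Lin 9.943648767763005 -0.10182140598843133 0.0004352406353333967
Rin 10.44520856841104 -0.25224114408081516 0.00026488490325061195
L rear [ 0.6284 -0.0885  0.112 ]
L front [ 0.5648 -0.0989  0.112 ] [(np.float64(445.5), 106), (np.float64(445.5), 109), (np.float64(445.5), 112), (np.float64(444.5), 115), (np.float64(444.5), 118), (np.float64(444.5), 121)]
R rear [ 0.6587 -0.2494  0.112 ]
R front [ 0.6053 -0.2582  0.112 ] [(np.float64(438.5), 331), (np.float64(443.5), 334), (np.float64(447.5), 337), (np.float64(448.5), 340), (np.float64(449.5), 343)]
```

Stand measured: yaw 10.3°, recess midpoint at about (0.594, −0.178). The checks agree: a gap of 148 mm (150 given) and a cheek length of 64 mm. I'll bring the roll in yawed 17° with its sprung nose 12 mm before the left recess, then check.

```bash
python3 -m handwheel '[{"translation":[0,0,0],"angular":[0,0,5.3],"hand":1},{"translation":[0,0,0],"angular":[0,0,5.3],"hand":1},{"translation":[0,0,0],"angular":[0,0,5.3],"hand":1},{"translation":[-0.009,0.026,0],"angular":[0,0,0],"hand":1},{"translation":[-0.009,0.026,0],"angular":[0,0,0],"hand":1},{"translation":[-0.009,0.025,0],"angular":[0,0,0],"hand":1},{"translation":[0,0,0.03],"angular":[0,0,0],"hand":1},{"translation":[0,0,0.03],"angular":[0,0,0],"hand":1},{"translation":[0,0,0.03],"angular":[0,0,0],"hand":1},{"translation":[0,0,0],"angular":[0,0,0],"hand":1}]'
python3 -m handwheel '[{"translation":[0,0,0],"angular":[0,0,0],"hand":1},{"translation":[0,0,0],"angular":[0,0,0],"hand":1}]'
```

```text
clock: 8.92
position: [0.5663, -0.2212, 0.1129]
ee_rot: [-0.007, 0.745, 0.667, -0.002]
contact_force: [-0.4, 0.8, -3.3]
width: 0.0435
gripper_force: 93.1
clock: 9.08
position: [0.572, -0.2252, 0.1213]
ee_rot: [0.001, 0.746, 0.666, 0.0]
contact_force: [0.7, 0.2, -2.1]
width: 0.0437
gripper_force: 93.2
```

```bash
python3 -m handwheel '[{"translation":[0,-0.002,0.02],"angular":[0,0,0],"hand":1},{"translation":[0,0,0.02],"angular":[0,0,0],"hand":1},{"translation":[0,0,0.02],"angular":[0,0,0],"hand":1},{"translation":[0,0,0.01],"angular":[0,0,0],"hand":1},{"translation":[0,0,0],"angular":[0,0,0],"hand":1},{"translation":[0,0,0],"angular":[0,0,0],"hand":1},{"translation":[0,0,0],"angular":[0,0,0],"hand":1}]'
python3 - <<'E'
from h import *
import cv2
s=manip.get_state(); print(s["position"],s["ee_rot"],s["contact_force"])
for n in("wrist","side","scene"):
    im=manip.get_image(n); cv2.imwrite(f"pics/{n}5.png",im[:,:,::-1])
np.savez("w5.npz",position=s["position"],ee_rot=s["ee_rot"])
a=cv2.imread("pics/wrist5.png");b=cv2.imread("pics/scene5.png");c=cv2.imread("pics/side5.png")
f=lambda im,x,y,w,h:cv2.resize(im[y:y+h,x:x+w],(400,300),interpolation=cv2.INTER_CUBIC)
cv2.imwrite("pics/c5.png",np.vstack([np.hstack([f(a,160,0,320,240),f(b,165,190,120,90)]),np.hstack([f(c,270,120,120,90),f(a,0,0,640,480)])]))
E
```

```text
clock: 9.67
position: [0.5705, -0.2263, 0.0522]
ee_rot: [0.002, 0.746, 0.666, 0.001]
contact_force: [0.3, -1.2, -2.5]
width: 0.0437
gripper_force: 93.2
[ 0.57048477 -0.22625157  0.05216019] [1.84490355e-03 7.46022450e-01 6.65917832e-01 7.36434911e-04] [ 0.29779542 -1.18160824 -2.47565711]
```

View pics/c5.png

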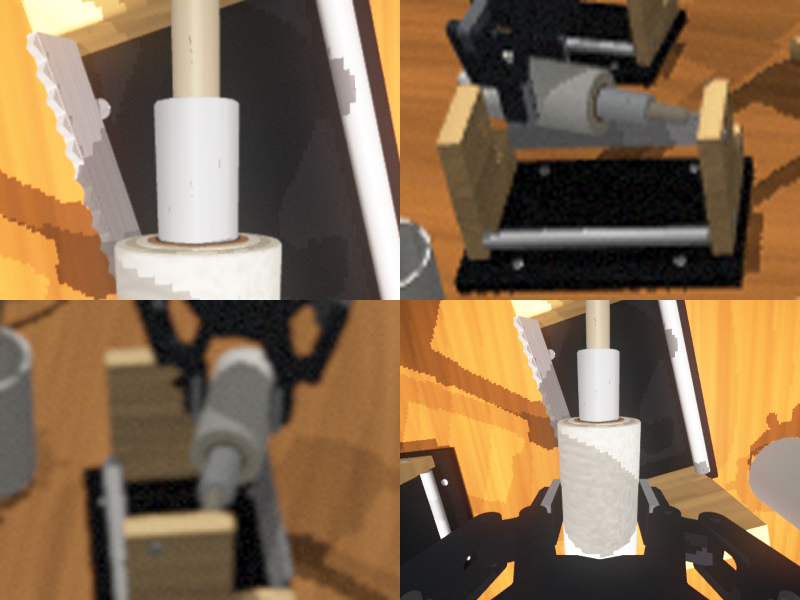

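The picture shows the roll in front of the stand, clear of both cheeks, with its sprung nose near scene (251,224) and side (334,180). Next I'll triangulate the nose against the recess.

```bash
python3 - <<'E'
from h import *
np.set_printoptions(precision=4,suppress=True)
s=np.load("w5.npz"); r=rot(s["ee_rot"])
X=np.array([.984,.179,0]);Y=np.array([-.179,.984,0]);O=np.array([.5941,-.1782,.09])
st=lambda p:np.array([(p-O)@X,(p-O)@Y,p[2]])
p,e=tri("scene",(251.4,223.6),"side",(333.6,180)); print("tri",st(p),e)
t=at_tooly0("scene",(251.4,223.6),s); print("tool",t,st(s["position"]+r.apply(t)))
print("model",st(s["position"]+r.apply([.111,0,-.038])), st(s["position"]+r.apply([.111,0,-.0395])))
E
```

```text
tri [-0.0032  0.0606  0.0987] 0.01253168401747536
tool [ 0.1121  0.     -0.0431] [0.0004 0.0644 0.0951]
model [0.0001 0.0633 0.09  ] [0.0001 0.0633 0.0915]
```

```bash
python3 -m handwheel '[{"translation":[0.0038,-0.0012,0.001],"angular":[0,0,0],"hand":1},{"translation":[0.0038,-0.0012,0],"angular":[0,0,0],"hand":1},{"translation":[0.0038,-0.0012,0],"angular":[0,0,0],"hand":1},{"translation":[0.0038,-0.0012,0],"angular":[0,0,0],"hand":1},{"translation":[0,0,0],"angular":[0,0,0],"hand":1},{"translation":[0,0,0],"angular":[0,0,0],"hand":1}]'; python3 -m handwheel '[{"translation":[0.0019,-0.0006,0],"angular":[0,0,0],"hand":1},{"translation":[0.0019,-0.0006,0],"angular":[0,0,0],"hand":1},{"translation":[0,0,0],"angular":[0,0,0],"hand":1}]'; python3 -m handwheel '[{"translation":[0.0019,-0.0006,0],"angular":[0,0,0],"hand":1},{"translation":[0,0,0],"angular":[0,0,0],"hand":1},{"translation":[0,0,0],"angular":[0,0,0],"hand":1}]'
```

```text
clock: 10.32
position: [0.5665, -0.2092, 0.0494]
ee_rot: [0.0, 0.746, 0.666, 0.001]
contact_force: [2.2, 1.3, -1.5]
width: 0.0435
gripper_force: 93.2
clock: 10.57
position: [0.5664, -0.2068, 0.0497]
ee_rot: [0.002, 0.746, 0.666, 0.001]
contact_force: [3.4, -2.9, -2.0]
width: 0.0436
gripper_force: 93.2
clock: 10.82
position: [0.5663, -0.2052, 0.0497]
ee_rot: [0.002, 0.746, 0.666, 0.001]
contact_force: [3.4, -3.4, -1.7]
width: 0.0438
gripper_force: 93.2
```

```bash
cat > g.py <<'E'
import sys
from h import *
X=np.array([.984,.179,0]);Y=np.array([-.179,.984,0]);O=np.array([.5941,-.1782,.09]);B=.084
th,c=np.radians(float(sys.argv[1])),float(sys.argv[2])/1e3; ns=float(sys.argv[3])/1e3 if len(sys.argv)>3 else 0
s=manip.get_state(); r=rot(s["ee_rot"]); M=r.as_matrix(); tx=M[:,0]
thn=np.arctan2(tx@X,tx@Y); L0=.111
p=s["position"]-O; S,T=p@X,p@Y
tip=lambda L:(S+L*np.sin(thn),T+L*np.cos(thn))
print("theta %.2f"%np.degrees(thn),"S,T mm",(S*1e3).round(2),(T*1e3).round(2),"free nose",np.round(np.array(tip(L0))*1e3,2),"c≈",((L0-(B-T)/np.cos(thn))*1e3).round(2),"tilt",M[2,:2].round(4),"z",s["position"][2].round(4))
f=s["contact_force"]; print("F stand",(f@X).round(2),(f@Y).round(2),f[2].round(2),"M",s["moment"].round(3))
L=L0-c; W=O+X*(ns-L*np.sin(th))+Y*(B-L*np.cos(th)); d=W-s["position"]; d[2]=0
print("delta tool mm",(r.inv().apply(d)*1e3).round(2),"turn z deg",np.degrees(thn-th).round(2)*-1, "fixed tip s,t free:",((S-.061*np.sin(thn))*1e3).round(1),((T-.061*np.cos(thn))*1e3).round(1))
E
python3 g.py 12 2
```

```text
theta 16.86 S,T mm -32.15 -21.6 free nose [4.000e-02 8.463e+01] c≈ 0.66 tilt [-0.0016  0.0038] z 0.0497
F stand 2.73 -3.95 -1.66 M [-0.433 -0.716 -0.435]
delta tool mm [1.77 9.37 0.03] turn z deg -4.86 fixed tip s,t free: -49.8 -80.0
```

```bash
python3 -m handwheel '[{"translation":[0.0006,0.0031,0],"angular":[0,0,-1.6],"hand":1},{"translation":[0.0006,0.0031,0],"angular":[0,0,-1.6],"hand":1},{"translation":[0.0006,0.0031,0],"angular":[0,0,-1.6],"hand":1},{"translation":[0,0,0],"angular":[0,0,0],"hand":1},{"translation":[0,0,0],"angular":[0,0,0],"hand":1}]'; python3 g.py 12 6
```

```text
clock: 11.23
position: [0.575, -0.2038, 0.0494]
ee_rot: [0.001, 0.718, 0.696, 0.0]
contact_force: [3.4, -3.3, -1.5]
width: 0.0436
gripper_force: 93.2
theta 12.07 S,T mm -23.4 -21.74 free nose [-0.19 86.81] c≈ 2.87 tilt [-0.0011  0.0018] z 0.0494
F stand 2.73 -3.9 -1.48 M [-0.45  -0.656 -0.424]
delta tool mm [ 3.29  0.9  -0.  ] turn z deg -0.07 fixed tip s,t free: -36.2 -81.4
```

```bash
python3 -m handwheel '[{"translation":[0.001,0.0004,0],"angular":[0,0,0],"hand":1},{"translation":[0.001,0.0004,0],"angular":[0,0,0],"hand":1},{"translation":[0.001,0.0004,0],"angular":[0,0,0],"hand":1},{"translation":[0,0,0],"angular":[0,0,0],"hand":1},{"translation":[0,0,0],"angular":[0,0,0],"hand":1}]'; python3 g.py 12 9
```

```text
clock: 11.65
position: [0.5753, -0.2015, 0.0494]
ee_rot: [0.001, 0.718, 0.697, -0.001]
contact_force: [2.1, -5.1, -0.9]
width: 0.0436
gripper_force: 93.3
theta 12.01 S,T mm -22.66 -19.54 free nose [ 0.45 89.03] c≈ 5.14 tilt [-0.0024  0.0004] z 0.0494
F stand 1.18 -5.42 -0.93 M [-0.764 -0.377 -0.271]
delta tool mm [ 3.98  0.63 -0.01] turn z deg -0.01 fixed tip s,t free: -35.4 -79.2
```

```bash
python3 -m handwheel '[{"translation":[0.001,0.0003,0],"angular":[0,0,0],"hand":1},{"translation":[0.001,0.0003,0],"angular":[0,0,0],"hand":1},{"translation":[0.001,0.0,0],"angular":[0,0,0],"hand":1},{"translation":[0,0,0],"angular":[0,0,0],"hand":1},{"translation":[0,0,0],"angular":[0,0,0],"hand":1}]'; python3 g.py 12 9;python3 -m handwheel '[{"translation":[0.001,0,0],"angular":[0,0,0],"hand":1},{"translation":[0.001,0,0],"angular":[0,0,0],"hand":1},{"translation":[0.001,0.0,0],"angular":[0,0,0],"hand":1},{"translation":[0,0,0],"angular":[0,0,0],"hand":1},{"translation":[0,0,0],"angular":[0,0,0],"hand":1}]'; python3 g.py 12 12
```

```text
clock: 12.07
position: [0.5756, -0.1994, 0.0495]
ee_rot: [0.001, 0.717, 0.697, -0.002]
contact_force: [1.3, -7.5, -1.7]
width: 0.0437
gripper_force: 93.3
theta 11.97 S,T mm -22.02 -17.58 free nose [ 1. 91.] c≈ 7.16 tilt [-0.0041 -0.0003] z 0.0495
F stand -0.03 -7.6 -1.67 M [-1.069 -0.252 -0.118]
delta tool mm [ 1.94  0.41 -0.01] turn z deg 0.03 fixed tip s,t free: -34.7 -77.3
clock: 12.48
position: [0.5758, -0.1975, 0.0496]
ee_rot: [0.002, 0.717, 0.697, -0.002]
contact_force: [1.2, -8.1, -1.0]
width: 0.0437
gripper_force: 93.3
theta 11.94 S,T mm -21.51 -15.71 free nose [ 1.47 92.88] c≈ 9.08 tilt [-0.0059  0.    ] z 0.0496
F stand -0.22 -8.15 -0.97 M [-1.391 -0.218 -0.108]
delta tool mm [ 3.    0.3  -0.02] turn z deg 0.06 fixed tip s,t free: -34.1 -75.4
```

```bash
python3 -m handwheel '[{"translation":[0.001,0,0],"angular":[0,0,0],"hand":1},{"translation":[0.001,0,0],"angular":[0,0,0],"hand":1},{"translation":[0.001,0.0,0],"angular":[0,0,0],"hand":1},{"translation":[0,0,0],"angular":[0,0,0],"hand":1},{"translation":[0,0,0],"angular":[0,0,0],"hand":1}]'; python3 g.py 12 12;python3 -m handwheel '[{"translation":[0.001,0,0],"angular":[0,0,0],"hand":1},{"translation":[0.001,0,0],"angular":[0,0,0],"hand":1},{"translation":[0,0,0],"angular":[0,0,0],"hand":1},{"translation":[0,0,0],"angular":[0,0,0],"hand":1}]'; python3 g.py 12 13; python3 -m handwheel '[{"translation":[0,0,0],"angular":[0,0,0],"hand":1}]'; python3 g.py 8 13
```

```text
clock: 12.9
position: [0.5759, -0.1955, 0.0497]
ee_rot: [0.003, 0.717, 0.697, -0.003]
contact_force: [1.4, -11.2, -1.4]
width: 0.0437
gripper_force: 93.4
theta 11.92 S,T mm -21.01 -13.75 free nose [ 1.91 94.86] c≈ 11.1 tilt [-0.0076  0.0002] z 0.0497
F stand -0.66 -11.31 -1.42 M [-1.738 -0.148 -0.049]
delta tool mm [ 0.97  0.22 -0.01] turn z deg 0.08 fixed tip s,t free: -33.6 -73.4
clock: 13.23
position: [0.576, -0.1942, 0.0498]
ee_rot: [0.003, 0.717, 0.697, -0.003]
contact_force: [0.1, -13.2, -0.9]
width: 0.0436
gripper_force: 93.4
theta 11.90 S,T mm -20.69 -12.5 free nose [ 2.21 96.12] c≈ 12.38 tilt [-0.0087  0.0004] z 0.0498
F stand -2.26 -13.03 -0.85 M [-1.956 -0.087 -0.059]
delta tool mm [ 0.68  0.17 -0.01] turn z deg 0.1 fixed tip s,t free: -33.3 -72.2
clock: 13.32
position: [0.576, -0.1942, 0.0499]
ee_rot: [0.003, 0.717, 0.697, -0.003]
contact_force: [0.6, -13.4, -1.5]
width: 0.0436
gripper_force: 93.4
theta 11.90 S,T mm -20.71 -12.5 free nose [ 2.18 96.11] c≈ 12.38 tilt [-0.0087  0.0003] z 0.0499
F stand -1.86 -13.32 -1.49 M [-1.972 -0.096 -0.032]
delta tool mm [ 0.92  7.03 -0.01] turn z deg -3.9 fixed tip s,t free: -33.3 -72.2
```

```bash
python3 -m handwheel '[{"translation":[0.001,0,0],"angular":[0,0,0],"hand":1},{"translation":[0.001,0,0],"angular":[0,0,0],"hand":1},{"translation":[0,0,0],"angular":[0,0,0],"hand":1},{"translation":[0,0,0],"angular":[0,0,0],"hand":1}]'; python3 g.py 8 13;python3 -m handwheel '[{"translation":[0.001,0,0],"angular":[0,0,0],"hand":1},{"translation":[0.0005,0,0],"angular":[0,0,0],"hand":1},{"translation":[0,0,0],"angular":[0,0,0],"hand":1},{"translation":[0,0,0],"angular":[0,0,0],"hand":1}]'; python3 g.py 8 15.5
```

```text
clock: 13.65
position: [0.5761, -0.1929, 0.0499]
ee_rot: [0.004, 0.717, 0.697, -0.003]
contact_force: [0.4, -14.9, -1.2]
width: 0.044
gripper_force: 93.4
theta 11.88 S,T mm -20.37 -11.21 free nose [ 2.48 97.41] c≈ 13.71 tilt [-0.0099  0.0005] z 0.0499
F stand -2.23 -14.71 -1.2 M [-2.214 -0.018  0.011]
delta tool mm [-0.42  6.96  0.01] turn z deg -3.88 fixed tip s,t free: -32.9 -70.9
clock: 13.98
position: [0.5762, -0.1919, 0.05]
ee_rot: [0.004, 0.717, 0.697, -0.004]
contact_force: [0.2, -15.5, -0.5]
width: 0.0439
gripper_force: 93.4
theta 11.87 S,T mm -20.1 -10.27 free nose [ 2.72 98.35] c≈ 14.67 tilt [-0.0108  0.0006] z 0.05
F stand -2.59 -15.32 -0.51 M [-2.374 -0.005 -0.026]
delta tool mm [ 1.11  6.72 -0.01] turn z deg -3.87 fixed tip s,t free: -32.7 -70.0
```

```bash
python3 -m handwheel '[{"translation":[0.0008,0,0],"angular":[0,0.3,0],"hand":1},{"translation":[0.0008,0,0],"angular":[0,0.3,0],"hand":1},{"translation":[0,0,0],"angular":[0,0,0],"hand":1},{"translation":[0,0,0],"angular":[0,0,0],"hand":1}]'; python3 g.py 8 15.5
```

```text
clock: 14.32
position: [0.5762, -0.1908, 0.0498]
ee_rot: [0.001, 0.717, 0.697, -0.0]
contact_force: [0.3, -16.1, -2.1]
width: 0.0439
gripper_force: 93.3
theta 11.87 S,T mm -19.91 -9.22 free nose [ 2.92 99.41] c≈ 15.74 tilt [-0.0011  0.0006] z 0.0498
F stand -2.57 -15.86 -2.08 M [-2.613  0.013 -0.048]
delta tool mm [0.04 6.75 0.  ] turn z deg -3.87 fixed tip s,t free: -32.5 -68.9
```

```bash
python3 -m handwheel '[{"translation":[0.0002,0.0017,0],"angular":[0,0,-0.97],"hand":1},{"translation":[0.0002,0.0017,0],"angular":[0,0,-0.97],"hand":1},{"translation":[0.0002,0.0017,0],"angular":[0,0,-0.97],"hand":1},{"translation":[0.0002,0.0017,0],"angular":[0,0,-0.97],"hand":1},{"translation":[0,0,0],"angular":[0,0,0],"hand":1},{"translation":[0,0,0],"angular":[0,0,0],"hand":1}]'; python3 g.py 4 16.5
```

```text
clock: 14.82
position: [0.5829, -0.1904, 0.0497]
ee_rot: [0.001, 0.692, 0.721, -0.001]
contact_force: [-0.4, -16.8, -2.4]
width: 0.0437
gripper_force: 93.3
theta 7.95 S,T mm -13.19 -9.96 free nose [ 2.17 99.98] c≈ 16.13 tilt [-0.0017  0.0002] z 0.0497
F stand -3.43 -16.46 -2.43 M [-2.756  0.025  0.102]
delta tool mm [0.6  6.57 0.  ] turn z deg -3.95 fixed tip s,t free: -21.6 -70.4
```

```bash
python3 -m handwheel '[{"translation":[0.0001,0.0016,0],"angular":[0,0,-0.98],"hand":1},{"translation":[0.0001,0.0016,0],"angular":[0,0,-0.98],"hand":1},{"translation":[0.0001,0.0016,0],"angular":[0,0,-0.98],"hand":1},{"translation":[0.0001,0.0016,0],"angular":[0,0,-0.98],"hand":1},{"translation":[0,0,0],"angular":[0,0,0],"hand":1},{"translation":[0,0,0],"angular":[0,0,0],"hand":1}]'; python3 g.py 0 16.3
```

```text
clock: 15.32
position: [0.5896, -0.1897, 0.0498]
ee_rot: [0.001, 0.667, 0.745, -0.0]
contact_force: [1.0, -16.7, -3.5]
width: 0.0438
gripper_force: 93.3
theta 4.03 S,T mm -6.46 -10.48 free nose [  1.34 100.24] c≈ 16.28 tilt [-0.002   0.0008] z 0.0498
F stand -1.98 -16.63 -3.46 M [-2.771 -0.057  0.178]
delta tool mm [0.23 6.46 0.  ] turn z deg -4.03 fixed tip s,t free: -10.7 -71.3
```

```bash
python3 -m handwheel '[{"translation":[0.0001,0.0016,0],"angular":[0,0,-1],"hand":1},{"translation":[0,0.0016,0],"angular":[0,0,-1],"hand":1},{"translation":[0,0.0016,0],"angular":[0,0,-1],"hand":1},{"translation":[0,0.0016,0],"angular":[0,0,-1],"hand":1},{"translation":[0,0,0],"angular":[0,0,0],"hand":1},{"translation":[0,0,0],"angular":[0,0,0],"hand":1}]'; python3 g.py 0 16.3
```

```text
clock: 15.82
position: [0.5964, -0.1888, 0.0499]
ee_rot: [0.001, 0.641, 0.768, -0.0]
contact_force: [0.7, -15.8, -2.1]
width: 0.0438
gripper_force: 93.3
theta 0.03 S,T mm 0.35 -10.8 free nose [  0.41 100.2 ] c≈ 16.2 tilt [-0.0023  0.0014] z 0.0499
F stand -2.13 -15.72 -2.12 M [-2.707 -0.17   0.169]
delta tool mm [ 0.1  -0.35 -0.  ] turn z deg -0.03 fixed tip s,t free: 0.3 -71.8
```

```bash
python3 -m handwheel '[{"translation":[-0.001,0,0],"angular":[0,0,0],"hand":1},{"translation":[-0.001,0,0],"angular":[0,0,0],"hand":1},{"translation":[-0.001,0,0],"angular":[0,0,0],"hand":1},{"translation":[-0.001,0,0],"angular":[0,0,0],"hand":1},{"translation":[0,0,0],"angular":[0,0,0],"hand":1},{"translation":[0,0,0],"angular":[0,0,0],"hand":1}]'; python3 g.py 0 8; python3 -m handwheel '[{"translation":[-0.001,0,0],"angular":[0,0,0],"hand":1},{"translation":[-0.001,0,0],"angular":[0,0,0],"hand":1},{"translation":[-0.001,0,0],"angular":[0,0,0],"hand":1},{"translation":[0,0,0],"angular":[0,0,0],"hand":1},{"translation":[0,0,0],"angular":[0,0,0],"hand":1}]'; python3 g.py 0 8
```

```text
clock: 16.32
position: [0.5967, -0.1914, 0.0497]
ee_rot: [0.0, 0.641, 0.767, 0.001]
contact_force: [1.4, -14.1, -2.3]
width: 0.0438
gripper_force: 93.3
theta 0.08 S,T mm 0.19 -13.43 free nose [ 0.34 97.57] c≈ 13.57 tilt [0.0002 0.0012] z 0.0497
F stand -1.18 -14.1 -2.29 M [-2.31  -0.215  0.165]
delta tool mm [-5.57 -0.18 -0.  ] turn z deg -0.08 fixed tip s,t free: 0.1 -74.4
clock: 16.73
position: [0.5969, -0.1933, 0.0495]
ee_rot: [-0.001, 0.641, 0.767, 0.001]
contact_force: [1.8, -10.7, -2.4]
width: 0.0435
gripper_force: 93.3
theta 0.10 S,T mm 0.07 -15.33 free nose [ 0.27 95.67] c≈ 11.67 tilt [0.0022 0.0008] z 0.0495
F stand -0.14 -10.85 -2.38 M [-1.946 -0.202  0.135]
delta tool mm [-3.68 -0.06 -0.01] turn z deg -0.1 fixed tip s,t free: -0.0 -76.3
```

```bash
python3 -m handwheel '[{"translation":[-0.001,0,0],"angular":[0,0,0],"hand":1},{"translation":[-0.001,0,0],"angular":[0,0,0],"hand":1},{"translation":[-0.001,0,0],"angular":[0,0,0],"hand":1},{"translation":[-0.001,0,0],"angular":[0,0,0],"hand":1},{"translation":[0,0,0],"angular":[0,0,0],"hand":1},{"translation":[0,0,0],"angular":[0,0,0],"hand":1}]'; python3 g.py 0 5; python3 -m handwheel '[{"translation":[-0.001,0,0],"angular":[0,0,0],"hand":1},{"translation":[-0.001,0,0],"angular":[0,0,0],"hand":1},{"translation":[-0.001,0,0],"angular":[0,0,0],"hand":1},{"translation":[0,0,0],"angular":[0,0,0],"hand":1},{"translation":[0,0,0],"angular":[0,0,0],"hand":1}]'; python3 g.py 0 5
```

```text
clock: 17.23
position: [0.5972, -0.1958, 0.0492]
ee_rot: [-0.002, 0.642, 0.767, 0.002]
contact_force: [2.0, -8.5, -3.1]
width: 0.0437
gripper_force: 93.3
theta 0.14 S,T mm -0.06 -17.85 free nose [ 0.2  93.15] c≈ 9.15 tilt [0.0047 0.0004] z 0.0492
F stand 0.45 -8.73 -3.08 M [-1.448 -0.214  0.047]
delta tool mm [-4.15  0.07 -0.02] turn z deg -0.14 fixed tip s,t free: -0.2 -78.9
clock: 17.65
position: [0.5974, -0.1976, 0.049]
ee_rot: [-0.003, 0.642, 0.767, 0.002]
contact_force: [1.1, -6.6, -2.9]
width: 0.0435
gripper_force: 93.3
theta 0.16 S,T mm -0.18 -19.7 free nose [ 0.12 91.3 ] c≈ 7.3 tilt [0.0067 0.0001] z 0.049
F stand -0.06 -6.73 -2.85 M [-1.153 -0.233 -0.052]
delta tool mm [-2.3   0.19 -0.02] turn z deg -0.16 fixed tip s,t free: -0.3 -80.7
```

```bash
python3 -m handwheel '[{"translation":[-0.001,0,0],"angular":[0,-0.2,0],"hand":1},{"translation":[-0.001,0,0],"angular":[0,-0.2,0],"hand":1},{"translation":[0,0,0],"angular":[0,0,0],"hand":1},{"translation":[0,0,0],"angular":[0,0,0],"hand":1}]'; python3 g.py 0 5; python3 -m handwheel '[{"translation":[-0.001,0,0],"angular":[0,0,0],"hand":1},{"translation":[-0.001,0,0],"angular":[0,0,0],"hand":1},{"translation":[0,0,0],"angular":[0,0,0],"hand":1},{"translation":[0,0,0],"angular":[0,0,0],"hand":1}]'; python3 g.py 0 5
```

```text
clock: 17.98
position: [0.5976, -0.1987, 0.0489]
ee_rot: [-0.001, 0.642, 0.767, 0.0]
contact_force: [0.6, -5.0, -1.8]
width: 0.0436
gripper_force: 93.3
theta 0.16 S,T mm -0.2 -20.8 free nose [ 0.12 90.2 ] c≈ 6.2 tilt [ 0.0012 -0.0001] z 0.0489
F stand -0.3 -4.99 -1.83 M [-0.878 -0.127  0.051]
delta tool mm [-1.2  0.2 -0. ] turn z deg -0.16 fixed tip s,t free: -0.4 -81.8
clock: 18.32
position: [0.5977, -0.1987, 0.0489]
ee_rot: [-0.002, 0.642, 0.767, 0.001]
contact_force: [-2.3, -1.8, 0.9]
width: 0.0437
gripper_force: 93.7
theta 0.19 S,T mm -0.16 -20.77 free nose [ 0.22 90.23] c≈ 6.23 tilt [ 0.0047 -0.0004] z 0.0489
F stand -2.58 -1.35 0.88 M [-0.207  0.319  0.013]
delta tool mm [-1.24  0.16 -0.01] turn z deg -0.19 fixed tip s,t free: -0.4 -81.8
```

```bash
python3 -m handwheel '[{"translation":[0,0,0],"angular":[0,0,0],"hand":0.45},{"translation":[0,0,0],"angular":[0,0,0],"hand":0.3},{"translation":[0,0,0],"angular":[0,0,0],"hand":0},{"translation":[0,0,0],"angular":[0,0,0],"hand":0},{"translation":[0,0,0],"angular":[0,0,0],"hand":0},{"translation":[0,0,0],"angular":[0,0,0],"hand":0},{"translation":[0,0,0],"angular":[0,0,0],"hand":0}]'; python3 g.py 0 5
python3 - <<'E'
from rig import manip
import cv2,numpy as np
a,b,c=[manip.get_image(n)[:,:,::-1] for n in("wrist","scene","side")]
f=lambda im,x,y,w,h:cv2.resize(im[y:y+h,x:x+w],(400,300),interpolation=cv2.INTER_CUBIC)
cv2.imwrite("pics/c6.png",np.vstack([np.hstack([f(a,160,0,320,240),f(b,165,190,120,90)]),np.hstack([f(c,270,120,120,90),f(a,0,0,640,480)])]))
E
```

```text
clock: 18.9
position: [0.5992, -0.1991, 0.049]
ee_rot: [-0.001, 0.642, 0.767, 0.002]
contact_force: [1.1, -0.1, -1.2]
width: 0.0853
gripper_force: 0.0
theta 0.21 S,T mm 1.29 -21.49 free nose [ 1.7  89.51] c≈ 5.51 tilt [0.0034 0.0024] z 0.049
F stand 1.09 -0.29 -1.16 M [ 0.001 -0.005 -0.026]
delta tool mm [-0.52 -1.29 -0.  ] turn z deg -0.21 fixed tip s,t free: 1.1 -82.5
```

View pics/c6.png

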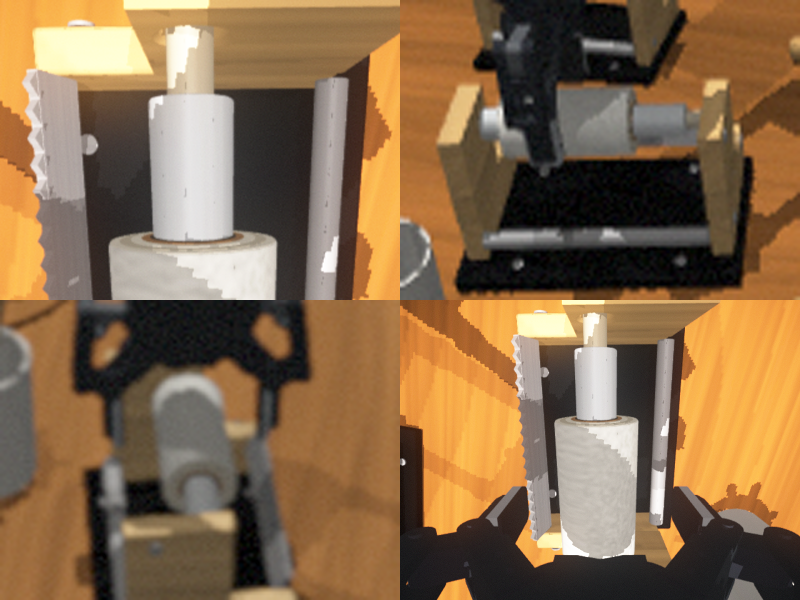

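The picture shows the roll hanging straight between the cheeks, with the sprung pin in the left recess and the fixed end against the right cheek. The fingers are open and clear of it, so I'll retreat upward and check.

```bash
python3 -m handwheel '[{"translation":[0,-0.001,-0.01],"angular":[0,0,0],"hand":0},{"translation":[0,0,-0.02],"angular":[0,0,0],"hand":0},{"translation":[0,0,-0.035],"angular":[0,0,0],"hand":0},{"translation":[0,0,-0.035],"angular":[0,0,0],"hand":0},{"translation":[0,0,-0.035],"angular":[0,0,0],"hand":0},{"translation":[0,0,-0.03],"angular":[0,0,0],"hand":0},{"translation":[0,0,0],"angular":[0,0,0],"hand":0},{"translation":[0,0,0],"angular":[0,0,0],"hand":0},{"translation":[0,0,0],"angular":[0,0,0],"hand":0},{"translation":[0,0,0],"angular":[0,0,0],"hand":0}]'
python3 - <<'E'
from rig import manip
import cv2,numpy as np
a,b,c=[manip.get_image(n)[:,:,::-1] for n in("wrist","scene","side")]
f=lambda im,x,y,w,h:cv2.resize(im[y:y+h,x:x+w],(400,300),interpolation=cv2.INTER_CUBIC)
cv2.imwrite("pics/c7.png",np.vstack([np.hstack([f(a,160,60,320,240),f(b,165,190,120,90)]),np.hstack([f(c,270,120,120,90),f(b,0,0,640,480)])]))
E
```

```text
clock: 19.88
position: [0.5968, -0.1995, 0.2125]
ee_rot: [-0.002, 0.642, 0.767, 0.001]
contact_force: [-0.4, -0.3, 0.2]
width: 0.085
gripper_force: 0.0
```

View pics/c7.png

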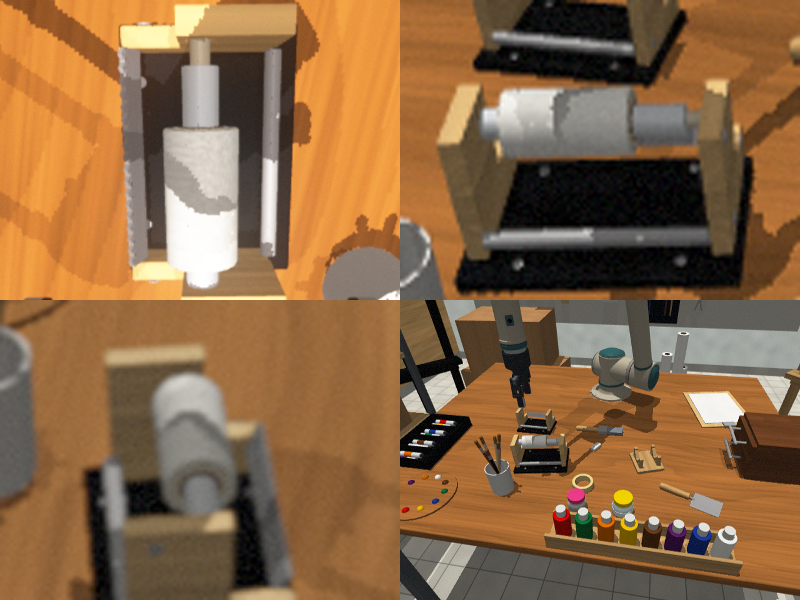

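The picture shows the roll level and square in the larger stand. The fixed-end tube shoulder is against the right cheek and the sprung pin is in the left recess. The other things haven't moved.

```bash
python3 -c "
from rig import manip
print(manip.sign_off())"
```

```text
the job is handed in; nothing more can be done
None
```

The roll hangs straight in the larger stand with both pins home as far as pictures and forces show; peak push read about 17 N, it took about 20 s, and the job is handed in.

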